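# Load a circuit board under the probe head of a bench test fixture

## Robot

A 6-joint arm with a two-finger parallel gripper is mounted at the origin on the work surface; the furniture and walls round the work are solid. World frame = base frame: x ahead of the robot, y to its left, z up, the work surface at z = 0. Lengths are in mm, angles in rad, forces in N, time in s.
With the tool pointing down it reaches from about 200 to 875 mm from the base axis. Payload 3.4 kg.
Tool frame: the origin (TCP) lies on the centre line of the jaws, within the pads' length; the fingertips stand env.tcp_to_tips ahead of it and the grasp point (between the pads) is the TCP (env.tcp_to_tips is the distance from the TCP to the fingertips, in mm); z points along the fingers, y is the line along which they close (so a half turn about z gives the same grasp; the last joint's range is limited). The gripper opens to 94 mm and grips with 3 to 60 N. Pads are 16 mm wide; open, the fingers measure 119 mm over their backs; the gripper's body (75 mm by 177 mm) begins 78 mm behind the grasp point.
Start: joints at [-1.35, 0.276, 1.505, -0, 1.361, -0.121], TCP at [192.731, -541.776, 193.293] pointing down, gripper open.
Joint ranges: [-2.89, 2.89], [-0.75, 2.08], [0.22, 2.7], [-1.18, 4.32], [0.11, 2.71], [-2.7, 2.7]. Speed limits (rad/s): [2.57, 2.57, 3.14, 3.14, 3.14, 3.14].

## Interface

Orientations are given as a unit quaternion [x, y, z, w].
In Python, from station import env gives the robot as it stands.
- The arm moves only by the tool servo_tool, never from a script. Its arguments are lists of equal length, an entry for each row: "claw": the opening, from 0 (shut) to 1 (fully open); "delta_pos": the shift along the world's x, y, z in cm, a list of three; "spin": the turn about the world's z in degrees. A call has exactly 10 rows; each row shifts and turns the commanded pose from where the row before left it; what a row does not reach is not made up. A row lasts 1/12 s, in which the tool goes at most 41.7 mm and 7.16 degrees, less where a joint would pass 70% of its speed; a pose out of reach is approached as far as the arm can. A call is refused whole if a number of a shift passes 4.17 or a number of a turn 7.16, either way. A call with a gripper value outside its range is refused whole. The fingers move at their own pace and stop on an object; "squeeze" is the grip in N (left out, the last holds). Time passes only in rows, so rows that do not move let the fingers close, or fill a call up. It gives the time, the measured TCP pose, the force, the opening and the grip force at its end, in the units of the state.
- env.get_obs(): the state, without advancing time (a new reading comes with each control period).
- env.camera(name): name is "scene" or "top" or "wrist"; returns the picture (480x640x3 uint8, blue, green, red); there is no depth.
- env.camera_params(name): a dict with "camera_matrix" (3x3 intrinsics, pixels), "cam_to_world" (4x4, takes a point from camera to world coordinates). Camera axes: x right, y down, z forward; pixel columns grow to the right and rows downward; lengths in mm; the calibration is good to about 2 mm. The wrist camera is an equidistant fisheye: a pixel r from the principal point sees the ray r / f radians off the axis. A picture is of the moment at which its call begins: read the wrist's pose just before it. camera_params takes no time and is no camera call; for the wrist camera it gives the pose at the moment of the call.
- env.sign_off(): hands the job in; it is judged then, once.
The state is a dict: "time_s": time; "joint_pos": joint angles; "joint_vel": joint speeds; "joint_torque": joint torques, N m; "tool_pos": TCP position; "eef_rot": TCP orientation; "wrist_force": force on the tool from outside, world axes, zero at the start; "torque": the same for the moment, N m; "gripper_width": opening from 0.0 (shut) to 1.0 (fully open); "grasp_force": force on a finger pad.
Only numpy, scipy, OpenCV 4.12 (cv2) and the standard library are available. Lean on these libraries where they do the work, as an engineer would, in place of code of your own. Each camera call takes 0.05 s, during which the arm holds its last target. There are 200 camera calls.

## Task

Load the circuit board for testing: slide its black carrier along the bench, between the fixture's guide bars and in under the low probe head, until it is fully home against the rear stop. Then pull the fixture's red-knobbed lever all the way down towards you so that the probe pins press on the board, and let go; leave the solder spool, the green tape and the small alcohol bottle where they are.

Things in the scene. Friction and masses are not known exactly. Their poses are not given: they have to be found in the camera images.
- test_fixture: Fixed test fixture. Origin on the bench (z = 0) where the carrier's origin lies when fully home; +x is the direction the carrier slides in, z up. A grey C-frame (column x = 88 to 140 mm; arm x = 22 to 140, y = +-27, top z = 118, cheeks at the lever to 137 mm) holds a brown probe head over an open channel; the carrier slides on the bench itself. The loading side is -x.
- guide_mouth (a point): On the bench midway between the front ends of the two aluminium guide bars (14 mm high), at x = -15 mm in the fixture's frame; axes as the fixture's. From here to the rear stop the bars' inner faces stand at y = +-53 mm. In front, lead-ins flare at 27 degrees to y = +-75 mm at fixture x = -57 mm; their outer corners reach y = +-86 mm.
- rear_stop (a point): On the bench at the middle of the rear stop face (14 mm high), at x = +55 mm in the fixture's frame; axes as the fixture's. The carrier's leading edge rests on it when home.
- probe_head: Brown plate over x = -18 to +57, y = +-50 mm of the fixture's frame. Lever up: underside 32 mm, pin tips 23 mm above the bench; lever fully down: 12 mm lower. Its origin coincides with the fixture's while the lever is up.
- board_carrier: Loose slippery black carrier 110 (x) x 100 (y) mm, 12.5 mm thick, 0.25 to 0.47 kg, with a green board in its top (parts to 17 mm, near the lip to 22 mm). On its near edge (x = -55 to -49) an upright lip, 28 mm high, 100 wide, to push against. Origin: centre of underside; +x points away from the lip, this end goes in first. Starts before the guides, up to 40 mm aside, turned up to 0.35 rad.
- probe_pins: Eight brass spring pins under the probe head; pressed on a board they spring back 3 mm with about 7 N in all. Its origin coincides with the fixture's while the lever is up.
- press_lever (a joint): Lever angle: 0 = up (80 degrees above level, leaning to the loading side), 1.3 rad = fully down (about 5 degrees above level, knob towards the loading side). Steel rod, 11 mm diameter, in the plane y = 0 of the fixture's frame, about a pivot at x = +35, z = +128 mm. Lowers the head 9.2 mm per rad. Stiff: stays where left; 3 to 6 N at the knob moves it. Starts at 0 to 0.12.
- lever_knob (a point): Centre of the red ball knob (30 mm diameter) at the end of the lever, 110 mm from its pivot; a black sleeve of 16 mm diameter covers the rod from 80 mm to the knob.
- solder_spool: Bystander: grey spool of solder, 66x74x27 mm, flat on the bench; origin at the centre of its underside.
- tape_green: Bystander: roll of green tape, 56 mm across, 19 mm high; origin at the centre of its underside.
- alcohol_bottle: Bystander: small clear bottle with a white cap, 42 mm across, 105 mm high, standing; origin at the centre of its underside.
Not all that is in view belongs to the job. Of the things that look like the board_carrier, the larger one is meant.

How it is judged (in metres and radians):
On the way:
1. the carrier is fully home under the raised probe head (x of board_carrier in the frame of test_fixture above -0.004 m and horizontal distance between board_carrier and test_fixture below 0.008 m and angle between the x axis of board_carrier and the x axis of test_fixture, either way round below 0.08 rad and value of joint press_lever below 0.5 rad), for 0.2 s.
At the end, for the whole second after the job is handed in: The carrier lies flat and at rest, within 4 mm of the rear stop, between the guide bars (origin within 8 mm of the fixture's, turned less than 0.08 rad), the lever is down (above 1.2 of 1.3 rad) and stays there, and the pins press on the board with more than 2 N (x of board_carrier in the frame of test_fixture above -0.004 m and horizontal distance between board_carrier and test_fixture below 0.008 m and angle between the x axis of board_carrier and the x axis of test_fixture, either way round below 0.08 rad and angle between board_carrier's own z axis and vertical below 0.05 rad and value of joint press_lever above 1.2 rad and contact force between probe_pins and board_carrier above 2 N and linear speed of board_carrier below 0.01 m/s); the robot touches nothing.
It fails at once if the solder spool is pushed more than 30 mm away (distance of solder_spool from where it was at the start of the episode above 0.03 m).
It fails at once if the green tape is pushed more than 30 mm away (distance of tape_green from where it was at the start of the episode above 0.03 m).
It fails at once if the alcohol bottle is pushed more than 30 mm away or tipped over (distance of alcohol_bottle from where it was at the start of the episode above 0.03 m or angle between alcohol_bottle's own z axis and vertical above 0.5 rad).
It also fails if it takes over 67 s, if anything falls off the work surface, if the arm or the gripper's body presses on something with over 40 N, if the wrist force passes 120 N, or if a joint passes its speed limit or range.

## Working session

There is one attempt and no reset: what is moved stays moved. The work goes in short steps, Python scripts to look and compute and a tool call to move; the robot and the scene stay as the last step left them, time stands still between calls to the robot, and variables do not carry over. Pictures are saved under pics/ and viewed, at most 10 in all, crops included, and the job is handed in when it is done.

Besides the shell and the picture viewer there is one more tool, called after "Call:" as name(argument=value, ...) on one line, values as JSON. servo_tool: Moves the arm, as the interface text tells. Its arguments: {"type":"object","properties":{"claw":{"type":"array"},"delta_pos":{"type":"array"},"spin":{"type":"array"},"squeeze":{"type":"number"}},"required":["claw","delta_pos","spin"]}

```bash
ls; mkdir -p pics; python3 - <<'E'
from station import env
import cv2,numpy as np
for n in ("top","scene"):
    im=env.camera(n); cv2.imwrite(f"pics/{n}0.png",im)
    p=env.camera_params(n); print(n,np.round(p["camera_matrix"],1).tolist(),np.round(p["cam_to_world"],3).tolist())
o=env.get_obs(); print(o["time_s"],o["tool_pos"],o["eef_rot"],o["gripper_width"],env.tcp_to_tips)
E
```

```text
pics
top [[488.7, 0.0, 319.0], [0.0, 488.7, 240.6], [0.0, 0.0, 1.0]] [[0.005, -0.995, 0.101, 438.478], [-1.0, -0.008, -0.025, 113.295], [0.026, -0.101, -0.995, 1087.657], [0.0, 0.0, 0.0, 1.0]]
scene [[445.4, 0.0, 317.4], [0.0, 445.4, 240.1], [0.0, 0.0, 1.0]] [[-0.398, -0.786, 0.472, 117.246], [-0.917, 0.344, -0.201, 281.85], [-0.004, -0.513, -0.858, 908.528], [0.0, 0.0, 0.0, 1.0]]
0.1 [ 192.61251766 -541.2461522   192.52561338] [ 9.85432008e-01  1.70068060e-01 -4.19040189e-05 -7.81852914e-04] 1.0009048416173456 19.0
```

View pics/top0.png

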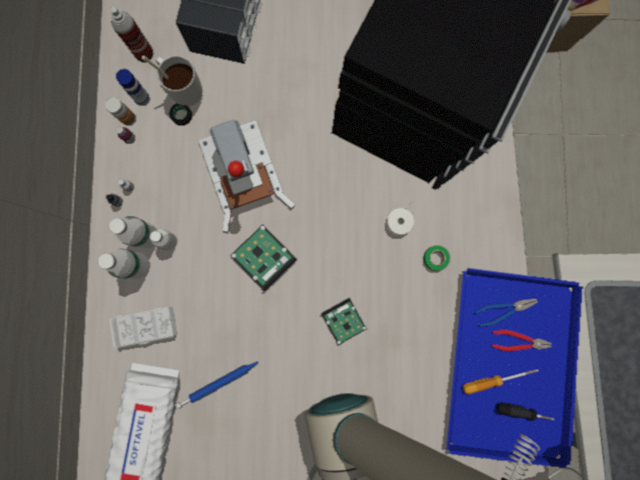

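View pics/scene0.png

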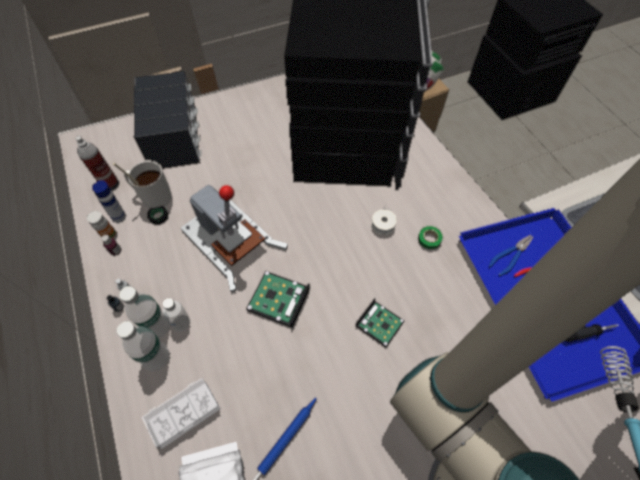

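```bash
python3 - <<'E'
import cv2,numpy as np
a=cv2.imread("pics/top0.png")[105:305,185:315]; b=cv2.imread("pics/scene0.png")[170:340,170:330]
a=cv2.resize(a,None,fx=3,fy=3,interpolation=cv2.INTER_CUBIC); b=cv2.resize(b,None,fx=2.5,fy=2.5,interpolation=cv2.INTER_CUBIC)
c=np.zeros((600,800,3),np.uint8); c[:600,:390]=a; c[:425,400:800]=b; cv2.imwrite("pics/crop1.png",c)
E
```

```text
(no output)
```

View pics/crop1.png

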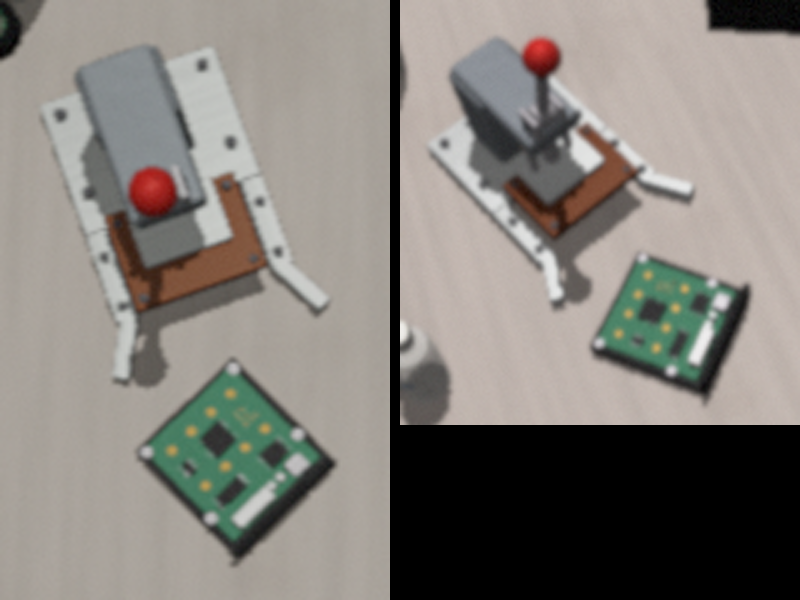

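```bash
cat > h.py <<'E'
import cv2,numpy as np
from station import env
def ray(n,uv,p=None):
    p=p or env.camera_params(n); K=np.array(p["camera_matrix"]);T=np.array(p["cam_to_world"])
    uv=np.atleast_2d(np.array(uv,float)); x=(uv-K[:2,2])/[K[0,0],K[1,1]]
    if n=="wrist":
        r=np.linalg.norm(x,axis=1)[:,None]; d=np.hstack([np.sin(r)*x/np.maximum(r,1e-9),np.cos(r)])
    else: d=np.hstack([x,np.ones((len(x),1))])
    return T[:3,3],d@T[:3,:3].T
def onz(n,uv,z,p=None):
    o,d=ray(n,uv,p); return o[:2]+d[:,:2]*((z-o[2])/d[:,2:3])
def proj(n,X,p=None):
    p=p or env.camera_params(n); K=np.array(p["camera_matrix"]);T=np.array(p["cam_to_world"])
    c=(np.atleast_2d(X)-T[:3,3])@T[:3,:3]
    if n=="wrist":
        s=np.linalg.norm(c[:,:2],axis=1); x=c[:,:2]*(np.arctan2(s,c[:,2])/np.maximum(s,1e-9))[:,None]
    else: x=c[:,:2]/c[:,2:]
    return x*[K[0,0],K[1,1]]+K[:2,2]
E
python3 - <<'E'
from h import *
im=cv2.imread("pics/top0.png")
hsv=cv2.cvtColor(im,cv2.COLOR_BGR2HSV)
g=cv2.inRange(hsv,(60,60,40),(95,255,255)); g[:,:225]=0;g[:220]=0;g[300:]=0;g[:,305:]=0
g=cv2.morphologyEx(g,cv2.MORPH_CLOSE,np.ones((9,9)))
c=max(cv2.findContours(g,0,2)[0],key=cv2.contourArea)[:,0]
w=onz("top",c,13).astype(np.float32); r=cv2.minAreaRect(w); print("board",r,cv2.boxPoints(r).round(1).tolist())
cr=lambda L:[(185+a/3,105+b/3) for a,b in L]
print("lip ends z28",onz("top",cr([(238,550),(332,462)]),28).round(1).tolist())
print("carrier far corners z12.5",onz("top",cr([(137,453),(233,360)]),12.5).round(1).tolist())
print("mouth L,R z14",onz("top",cr([(133,315),(270,262)]),14).round(1).tolist())
print("leadin ends outer z14",onz("top",cr([(115,378),(327,295)]),14).round(1).tolist())
print("head front z38",onz("top",cr([(137,311),(266,265)]),38).round(1).tolist())
print("plate back z5",onz("top",cr([(42,108),(212,50)]),5).round(1).tolist())
kn=[]
for n in("top","scene"):
    i=cv2.imread(f"pics/{n}0.png");h=cv2.cvtColor(i,cv2.COLOR_BGR2HSV)
    m=cv2.inRange(h,(0,170,90),(6,255,255))|cv2.inRange(h,(174,170,90),(180,255,255)); m[:150]=0;m[210:]=0;m[:,:200]=0;m[:,260:]=0
    M=cv2.moments(m); kn.append(ray(n,(M["m10"]/M["m00"],M["m01"]/M["m00"])))
A=[];B=[]
for o,d in kn:
    d=d[0]/np.linalg.norm(d); P=np.eye(3)-np.outer(d,d);A.append(P);B.append(P@o)
print("knob",np.linalg.lstsq(np.vstack(A),np.hstack(B),rcond=None)[0])
for n,l in(("spool",(400,222)),("tape",(437,258))): print(n,onz("top",l,20))
E
```

```text
board ((513.8096313476562, 211.9937744140625), (95.26104736328125, 89.79330444335938), 45.58311462402344) [[448.3999938964844, 209.39999389648438], [512.5, 146.60000610351562], [579.2000122070312, 214.60000610351562], [515.0999755859375, 277.3999938964844]]
lip ends z28 [[442.3, 203.9], [506.0, 137.2]]
carrier far corners z12.5 [[512.6, 280.1], [581.8, 211.2]]
mouth L,R z14 [[614.4, 285.2], [655.1, 184.9]]
leadin ends outer z14 [[567.5, 297.2], [630.7, 142.4]]
head front z38 [[613.5, 278.5], [648.1, 186.2]]
plate back z5 [[773.0, 358.6], [819.8, 231.7]]
knob [652.09950662 239.92388089 238.04287609]
spool [[590.0368107 -92.6805397]]
tape [[ 510.72829461 -173.58338948]]
```

Call:
servo_tool(claw=[1, 1, 1, 1, 1, 1, 0.8, 0.8, 0.8, 0.8], delta_pos=[[1.3, 3.4, 0.6], [1.3, 3.4, 0.6], [1.3, 3.4, 0.6], [1.3, 3.4, 0.6], [1.3, 3.4, 0.6], [1.3, 3.4, 0.6], [1.3, 3.4, 0.6], [1.3, 3.4, 0.6], [1.3, 3.4, 0.6], [1.3, 3.4, 0.6]], spin=[4.5, 4.5, 4.5, 4.5, 4.5, 4.5, 4.5, 4.5, 4.5, 4.5])

```text
time_s: 0.93
tool_pos: [322.7, -199.9, 253.4]
eef_rot: [0.845, 0.536, 0.0, -0.0]
wrist_force: [-0.4, 0.3, 0.3]
gripper_width: 0.808
grasp_force: 0.0
```

Call:
servo_tool(claw=[0.8, 0.8, 0.8, 0.8, 0.8, 0.8, 0.8, 0.8, 0.8, 0.8], delta_pos=[[1.3, 3.4, 0.6], [1.3, 3.4, 0.6], [1.3, 3.4, 0.6], [1.3, 3.4, 0.6], [1.3, 3.4, 0.6], [1.3, 3.4, 0.6], [1.3, 3.4, 0.6], [1.3, 3.4, 0.6], [1.3, 3.4, 0.6], [0, 0, 0]], spin=[4.5, 4.5, 4.5, 4.5, 4.5, 4.5, 4.5, 4.5, 4.5, 4.5])

```text
time_s: 1.77
tool_pos: [441.8, 110.0, 307.6]
eef_rot: [0.572, 0.82, 0.002, -0.0]
wrist_force: [0.2, -0.1, 0.1]
gripper_width: 0.801
grasp_force: 0.0
```

```bash
python3 - <<'E'
from h import *
import pickle
p=env.camera_params("wrist"); im=env.camera("wrist"); cv2.imwrite("pics/w1.png",im); pickle.dump(p,open("w1.pkl","wb"))
print(np.round(p["camera_matrix"],1).tolist(),np.round(p["cam_to_world"],3).tolist())
o=env.get_obs(); print(o["time_s"],o["tool_pos"],o["joint_pos"])
E
```

```text
[[371.6, 0.0, 315.3], [0.0, 371.6, 242.4], [0.0, 0.0, 1.0]] [[0.939, 0.332, 0.092, 415.094], [0.345, -0.908, -0.238, 179.858], [0.005, 0.255, -0.967, 499.258], [0.0, 0.0, 0.0, 1.0]]
1.8167 [440.47488918 107.22999911 307.08958548] [ 8.43268174e-02  4.17271887e-02  1.51940445e+00  8.67365216e-04
  1.58043791e+00 -2.69164078e-01]
```

View pics/w1.png

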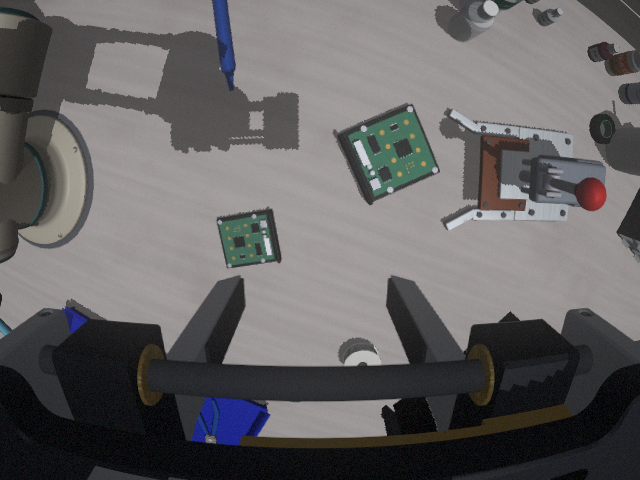

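```bash
python3 - <<'E'
import cv2
a=cv2.imread("pics/w1.png")[95:245,330:590]
cv2.imwrite("pics/crop2.png",cv2.resize(a,None,fx=3,fy=3,interpolation=cv2.INTER_CUBIC))
E
```

```text
(no output)
```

View pics/crop2.png

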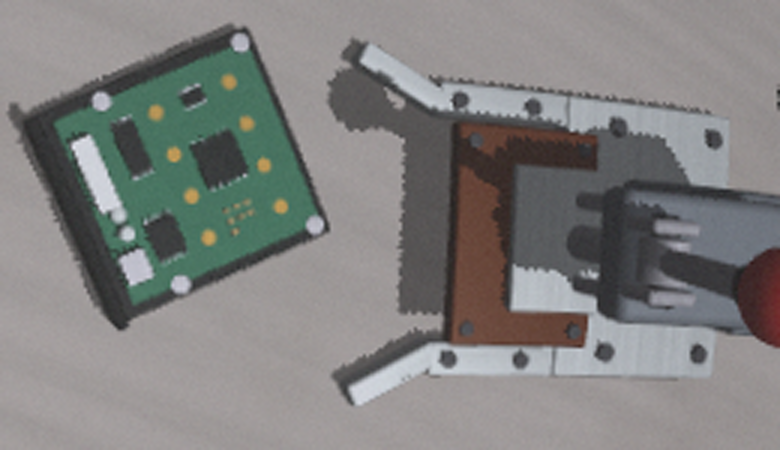

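```bash
python3 - <<'E'
from h import *
import pickle
p=pickle.load(open("w1.pkl","rb"))
cr=lambda L:[(330+a/3,95+b/3) for a,b in L]
W=lambda L,z:onz("wrist",cr(L),z,p)
ang=lambda v:np.degrees(np.arctan2(v[1],v[0]))
for nm,L in(("screwA",[(461,100),(447,358)]),("screwB",[(533,107),(520,359)]),("mouth",[(440,112),(431,343)]),("tipin",[(358,62),(335,380)]),("tipout",[(370,43),(354,404)])):
    w=W(L,14); d=w[0]-w[1]; print(nm,w.round(1).tolist(),"mid",w.mean(0).round(1),"len",np.linalg.norm(d).round(1),"xang",(ang(d)-90).round(2))
im=cv2.imread("pics/w1.png");h=cv2.cvtColor(im,cv2.COLOR_BGR2HSV)
g=cv2.inRange(h,(60,60,40),(95,255,255)); m=np.zeros_like(g); m[100:210,335:445]=255; g&=m
g=cv2.morphologyEx(g,cv2.MORPH_CLOSE,np.ones((9,9)))
c=max(cv2.findContours(g,0,2)[0],key=cv2.contourArea)[:,0]
r=cv2.minAreaRect(onz("wrist",c,13,p).astype(np.float32)); print("board",r)
f=W([(246,28),(328,228)],12.5); l=W([(25,122),(107,326)],28)
print("far",f.round(1).tolist(),"lip",l.round(1).tolist(),ang(f[0]-f[1])-90,ang(l[0]-l[1])-90,ang(f[0]-l[0]),ang(f[1]-l[1]),"ctr",(f.sum(0)+l.sum(0))/4)
# bottle
print("bottle top z100",onz("wrist",[(486,10)],103,p), onz("top",[(158,238)],103))
print("alc base", onz("wrist",[(470,30)],0,p))
E
```

```text
screwA [[623.7, 293.4], [665.6, 179.0]] mid [644.7 236.2] len 121.8 xang 20.13
screwB [[660.6, 307.4], [703.8, 193.5]] mid [682.2 250.4] len 121.8 xang 20.8
mouth [[615.8, 283.5], [654.5, 182.4]] mid [635.1 233. ] len 108.3 xang 20.98
tipin [[569.8, 287.6], [615.8, 148.5]] mid [592.8 218.1] len 146.5 xang 18.31
tipout [[572.1, 298.3], [629.6, 141.6]] mid [600.8 219.9] len 167.0 xang 20.15
board ((515.0466918945312, 210.9930419921875), (94.72532653808594, 88.82684326171875), 44.93436050415039)
far [[516.3, 280.5], [584.9, 211.7]] lip [[439.5, 203.6], [503.2, 134.6]] 44.91214207111611 42.7685591096139 45.04176636286147 43.36459193489164 ctr [510.9913558  207.60955439]
bottle top z100 [[542.3915348  410.98578761]] [[541.62429625 412.32101075]]
alc base [[561.6292376  425.96409355]]
```

Call:
servo_tool(claw=[0.6, 0.6, 0.6, 0.6, 0.6, 0.6, 0.6, 0.6, 0.6, 0.6], delta_pos=[[0.7, 3.8, 0], [0.7, 3.8, 0], [0.7, 3.8, -1], [0.7, 3.8, -1], [0.7, 3.8, -1], [0, 0, -3.9], [0, 0, -3.9], [0, 0, -3.9], [0, 0, -3.9], [0, 0, -3]], spin=[0, 0, 0, 0, 0, 0, 0, 0, 0, 0])

```text
time_s: 2.65
tool_pos: [472.9, 292.5, 88.0]
eef_rot: [0.577, 0.816, -0.002, -0.001]
wrist_force: [-0.7, -0.1, 1.0]
gripper_width: 0.598
grasp_force: 0.0
```

Call:
servo_tool(claw=[0.6, 0.6, 0.6, 0.6, 0.6, 0.6, 0.6, 0.6, 0.6, 0.6], delta_pos=[[0, 0, -2], [0, 0, -2], [0, 0, -1], [0, 0, 0], [0, 0, 0], [0, 0, 0], [0, 0, 0], [0, 0, 0], [0, 0, 0], [0, 0, 0]], spin=[0, 0, 0, 0, 0, 0, 0, 0, 0, 0])

```text
time_s: 3.48
tool_pos: [475.1, 294.4, 42.0]
eef_rot: [0.577, 0.817, 0.001, 0.0]
wrist_force: [0.3, 0.5, 0.9]
gripper_width: 0.603
grasp_force: 0.0
```

Call:
servo_tool(claw=[0.6, 0.6, 0.6, 0.6, 0.6, 0.6, 0.6, 0.6, 0.6, 0.6], delta_pos=[[0, 0, -1], [0, 0, -0.8], [0.2, -0.53, 0], [0.2, -0.53, 0], [0.2, -0.53, 0], [0.2, -0.53, 0], [0.2, -0.53, 0], [0.2, -0.53, 0], [0.2, -0.53, 0], [0.2, -0.53, 0]], spin=[1, 0, 0, 0, 0, 0, 0, 0, 0, 0])

```text
time_s: 4.32
tool_pos: [491.1, 251.2, 23.5]
eef_rot: [0.57, 0.822, 0.0, 0.0]
wrist_force: [-1.1, 0.3, -0.5]
gripper_width: 0.601
grasp_force: 0.0
```

```bash
cat >> h.py <<'E'
O=np.array([649.1,238.8]); A=np.radians(20.5); R=np.array([[np.cos(A),np.sin(A)],[-np.sin(A),np.cos(A)]])
fx=lambda w:(np.atleast_2d(w)-O)@R.T
def board(n,box):
    p=env.camera_params(n); im=env.camera(n); h=cv2.cvtColor(im,cv2.COLOR_BGR2HSV)
    g=cv2.inRange(h,(60,60,40),(95,255,255)); m=np.zeros_like(g); m[box[1]:box[3],box[0]:box[2]]=255; g&=m
    g=cv2.morphologyEx(g,cv2.MORPH_CLOSE,np.ones((9,9)))
    c=max(cv2.findContours(g,0,2)[0],key=cv2.contourArea)[:,0]
    r=cv2.minAreaRect(fx(onz(n,c,13,p)).astype(np.float32)); print(n,"board fixture frame",r)
    return im
E
python3 - <<'E'
from h import *
o=env.get_obs(); print(o["time_s"],o["tool_pos"],fx(o["tool_pos"][:2]),o["wrist_force"])
im=board("top",(225,190,305,310)); cv2.imwrite("pics/top2.png",im)
im2=env.camera("scene"); cv2.imwrite("pics/scene2.png",im2)
c=np.zeros((600,800,3),np.uint8); c[:600,:390]=cv2.resize(im[105:305,185:315],None,fx=3,fy=3); c[:425,400:]=cv2.resize(im2[170:340,170:330],None,fx=2.5,fy=2.5); cv2.imwrite("pics/crop3.png",c)
E
```

```text
4.3167 [491.10484517 251.18784859  23.46498809] [[-143.65135155   66.93442268]] [-1.06617876  0.29965922 -0.45163657]
top board fixture frame ((-111.76255798339844, 42.95947265625), (156.90574645996094, 106.62431335449219), 25.083145141601562)
```

View pics/crop3.png

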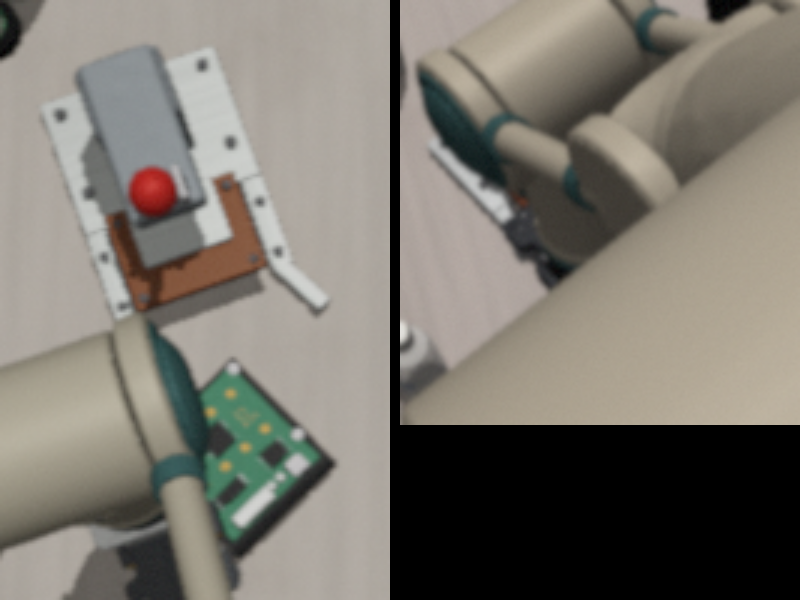

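```bash
python3 - <<'E'
from h import *
cv2.imwrite("pics/w2.png",board("wrist",(150,50,500,400)))
p=env.camera_params("wrist"); print(np.round(p["cam_to_world"],3).tolist())
E
```

```text
wrist board fixture frame ((-141.09246826171875, 36.8813591003418), (78.582763671875, 73.09085845947266), 7.165652751922607)
[[0.936, 0.339, 0.092, 464.197], [0.351, -0.905, -0.241, 321.836], [0.002, 0.258, -0.966, 214.779], [0.0, 0.0, 0.0, 1.0]]
```

View pics/w2.png

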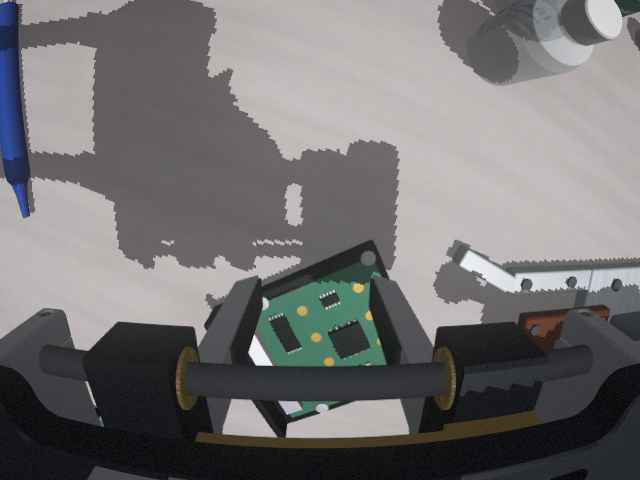

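```bash
python3 - <<'E'
from h import *
print("corner",fx(onz("wrist",[(375,242)],12.5)), "lip top left", fx(onz("wrist",[(207,303)],28)), "left edge pts",fx(onz("wrist",[(300,272),(345,254)],12.5)),"lip other end",fx(onz("wrist",[(283,437)],28)))
t=np.array([491.1,251.2]); ex=R[0]
for s in (-41,-28,28,41):
  for z in (4.5,23.5,60): print(s,z,proj("wrist",np.r_[t+s*ex,z]).round(0))
print(onz("top",[(185+332/3,105+462/3)],28),fx(onz("top",[(185+332/3,105+462/3)],28)),fx(onz("top",[(185+233/3,105+360/3)],12.5)))
E
```

```text
corner [[-109.86847337   88.68621193]] lip top left [[-205.07890533   57.08257006]] left edge pts [[-152.61497881   70.75744105]
 [-126.8723029    81.60803312]] lip other end [[-165.72472917  -44.50627552]]
-41 4.5 [[248. 273.]]
-41 23.5 [[242. 285.]]
-41 60 [[228. 313.]]
-28 4.5 [[269. 273.]]
-28 23.5 [[265. 285.]]
-28 60 [[255. 314.]]
28 4.5 [[362. 273.]]
28 23.5 [[366. 285.]]
28 60 [[376. 313.]]
41 4.5 [[383. 273.]]
41 23.5 [[389. 285.]]
41 60 [[403. 313.]]
[[505.96380569 137.17103403]] [[-169.66290651  -45.06567427]] [[-72.70882469  -2.27592997]]
```

```bash
python3 - <<'E'
from h import *
for k in range(2):
    o=env.get_obs(); print(o["time_s"],o["tool_pos"].round(2),o["wrist_force"].round(2),o["gripper_width"],o["joint_torque"].round(2))
    im=board("wrist",(150,50,500,400))
old=cv2.imread("pics/w2.png"); print(np.abs(im.astype(int)-old).max(), np.argwhere(np.abs(im.astype(int)-old).max(2)>40).shape)
cv2.imwrite("pics/w3.png",cv2.resize(im[220:460,180:460],None,fx=2.8,fy=2.5,interpolation=cv2.INTER_CUBIC))
E
```

```text
4.4667 [490.95 251.4   23.37] [ 0.04 -0.23  0.06] 0.5972282843964909 [-3.100e-01 -4.160e+01 -1.832e+01  2.000e-02  1.000e-02 -2.000e-02]
wrist board fixture frame ((-141.1632843017578, 37.154666900634766), (78.70331573486328, 72.61396026611328), 7.170008182525635)
4.5167 [490.83 251.68  23.34] [ 0.31 -0.06 -0.46] 0.5980274116712985 [-2.600e-01 -4.160e+01 -1.833e+01  4.000e-02  1.000e-02 -0.000e+00]
wrist board fixture frame ((-141.2563934326172, 37.001102447509766), (78.39456176757812, 72.40249633789062), 7.74575138092041)
165 (4263, 2)
```

View pics/w3.png

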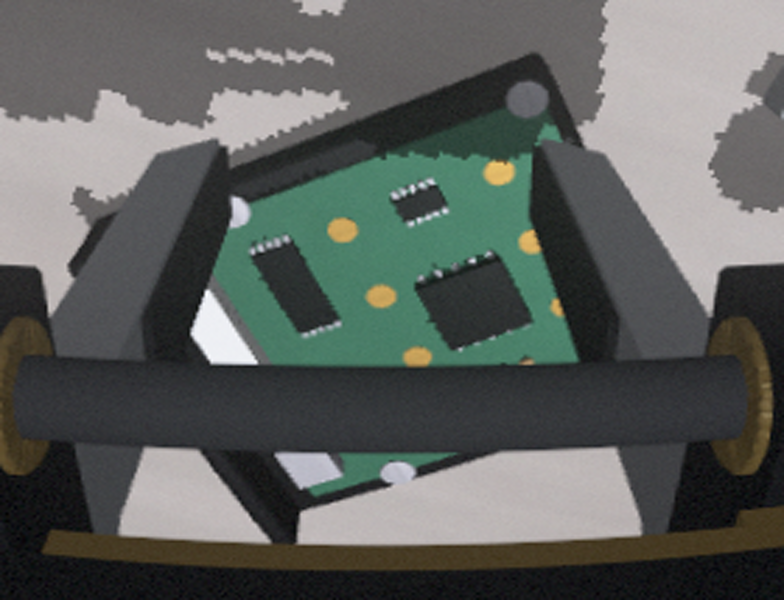

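Call:
servo_tool(claw=[0.6, 0.6, 0.6, 0.45, 0.45, 0.45, 0.45, 0.45, 0.45, 0.45], delta_pos=[[-0.37, 1.0, 0], [-0.37, 1.0, 0], [-0.37, 1.0, 0], [-0.56, -0.21, 0], [0, 0, 0], [0, 0, 0], [0, 0, 0], [0.14, -0.38, 0], [0.14, -0.38, 0], [0.14, -0.38, 0]], spin=[0, 0, 0, 0, 0, 0, 0, 0, 0, 0])

```text
time_s: 5.4
tool_pos: [478.6, 267.6, 23.3]
eef_rot: [0.57, 0.822, 0.0, 0.0]
wrist_force: [0.7, 0.4, -0.3]
gripper_width: 0.448
grasp_force: 0.0
```

Call:
servo_tool(claw=[0.45, 0.45, 0.45, 0.45, 0.45, 0.45, 0.45, 0.45, 0.45, 0.45], delta_pos=[[0.14, -0.38, 0], [0.14, -0.38, 0], [0.14, -0.38, 0], [0.14, -0.38, 0], [0, 0, 0], [0, 0, 0], [0, 0, 0], [0, 0, 0], [0, 0, 0], [0, 0, 0]], spin=[0, 0, 0, 0, 0, 0, 0, 0, 0, 0])

```text
time_s: 6.23
tool_pos: [483.8, 253.3, 23.3]
eef_rot: [0.569, 0.822, 0.0, 0.0]
wrist_force: [0.1, 0.1, -0.9]
gripper_width: 0.449
grasp_force: 0.0
```

```bash
python3 - <<'E'
from h import *
o=env.get_obs(); print(o["time_s"],fx(o["tool_pos"][:2]),o["wrist_force"].round(2))
im=board("wrist",(150,50,500,400))
cv2.imwrite("pics/w4.png",cv2.resize(im[200:460,160:480],None,fx=2.4,fy=2.3,interpolation=cv2.INTER_CUBIC))
E
```

```text
6.2333 [[-149.78560329   71.50061675]] [ 0.09  0.12 -0.91]
wrist board fixture frame ((-135.94570922851562, 35.38919448852539), (82.92514038085938, 62.03797912597656), 24.428234100341797)
```

View pics/w4.png

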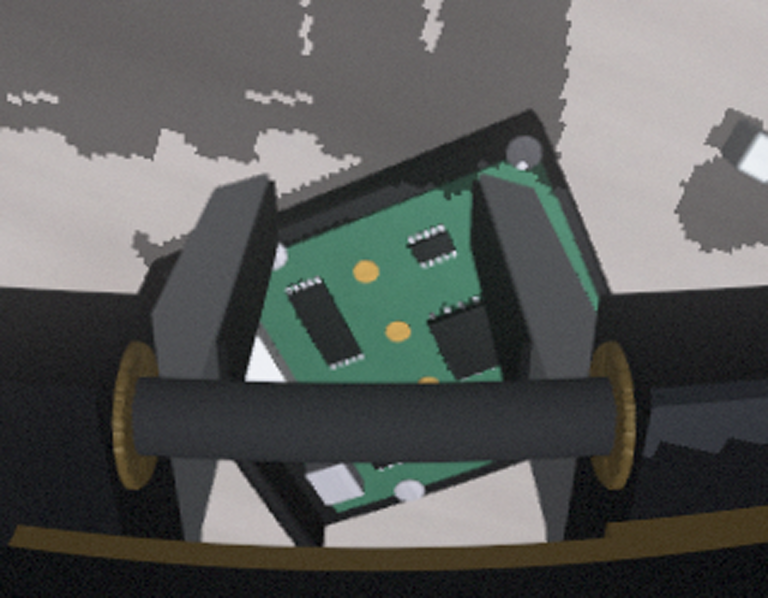

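Call:
servo_tool(claw=[0.45, 0.45, 0.45, 0.45, 0.45, 0.45, 0.45, 0.45, 0.45, 0.45], delta_pos=[[-0.35, 0.94, 0], [-0.35, 0.94, 0], [-0.35, 0.94, 0], [-0.35, 0.94, 0], [0, 0, -0.1], [0, 0, -0.1], [0, 0, -0.1], [0, 0, 0], [0, 0, 0], [0, 0, 0]], spin=[0, 0, 0, 0, 0, 0, 0, 0, 0, 0])

```text
time_s: 7.12
tool_pos: [470.0, 290.4, 20.3]
eef_rot: [0.57, 0.822, -0.0, 0.0]
wrist_force: [0.4, 1.1, -0.5]
gripper_width: 0.448
grasp_force: 0.0
```

Call:
servo_tool(claw=[0.45, 0.45, 0.45, 0.45, 0.45, 0.45, 0.45, 0.45, 0.45, 0.45], delta_pos=[[0, 0, -0.1], [0, 0, -0.1], [0, 0, -0.1], [0, 0, 0], [0, 0, 0], [0, 0, 0], [0, 0, 0], [0, 0, 0], [0, 0, 0], [0, 0, 0]], spin=[0, 0, 0, 0, 0, 0, 0, 0, 0, 0])

```text
time_s: 7.95
tool_pos: [469.9, 290.7, 17.3]
eef_rot: [0.569, 0.822, 0.0, 0.0]
wrist_force: [-0.1, -0.7, 0.3]
gripper_width: 0.45
grasp_force: 0.0
```

Call:
servo_tool(claw=[0.45, 0.45, 0.45, 0.45, 0.45, 0.45, 0.45, 0.45, 0.45, 0.45], delta_pos=[[0, 0, -0.1], [0, 0, -0.1], [0, 0, -0.1], [0, 0, -0.1], [0, 0, -0.1], [0, 0, 0], [0, 0, 0], [0, 0, 0], [0, 0, 0], [0, 0, 0]], spin=[0, 0, 0, 0, 0, 0, 0, 0, 0, 0])

```text
time_s: 8.78
tool_pos: [469.9, 290.7, 12.4]
eef_rot: [0.569, 0.822, 0.0, 0.0]
wrist_force: [-0.6, 0.4, -0.8]
gripper_width: 0.449
grasp_force: 0.0
```

```bash
python3 - <<'E'
from h import *
o=env.get_obs(); print(o["time_s"],o["tool_pos"].round(2),fx(o["tool_pos"][:2]),o["wrist_force"].round(2),env.tcp_to_tips)
im=board("wrist",(150,50,500,400))
cv2.imwrite("pics/w5.png",cv2.resize(im[200:460,160:480],None,fx=2.4,fy=2.3,interpolation=cv2.INTER_CUBIC))
E
```

```text
8.7833 [469.9  290.75  12.35] [[-149.65852682  111.41334339]] [-0.56  0.4  -0.81] 19.0
wrist board fixture frame ((-136.71046447753906, 60.22735595703125), (40.78810119628906, 15.75991439819336), 24.166711807250977)
```

View pics/w5.png

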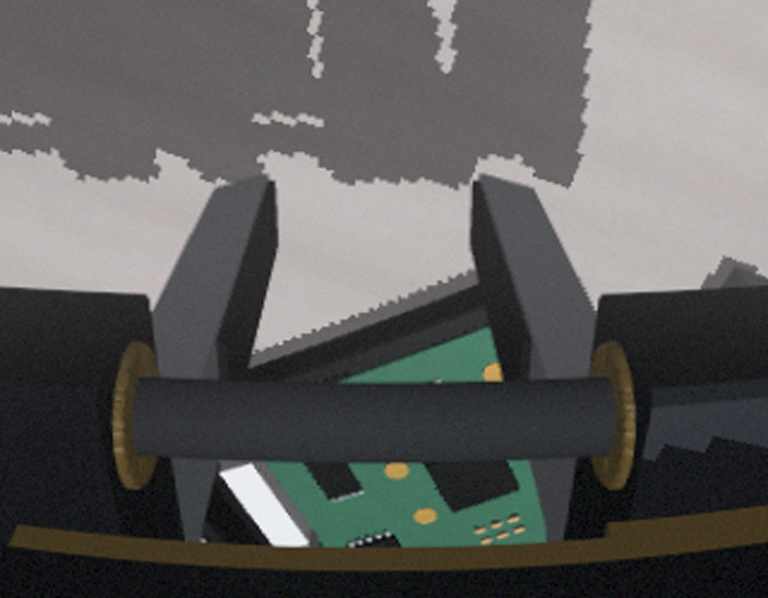

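Call:
servo_tool(claw=[0.45, 0.45, 0.45, 0.45, 0.45, 0.45, 0.45, 0.45, 0.45, 0.45], delta_pos=[[0, 0, -0.1], [0, 0, 0], [0, 0, -0.1], [0, 0, 0], [0, 0, -0.1], [0, 0, 0], [0, 0, -0.1], [0, 0, 0], [0, 0, 0], [0, 0, 0]], spin=[0, 0, 0, 0, 0, 0, 0, 0, 0, 0])

```text
time_s: 9.67
tool_pos: [469.8, 290.7, 8.3]
eef_rot: [0.569, 0.822, 0.0, 0.0]
wrist_force: [0.1, -0.1, 0.1]
gripper_width: 0.453
grasp_force: 0.0
```

Call:
servo_tool(claw=[0.45, 0.45, 0.45, 0.45, 0.45, 0.45, 0.45, 0.45, 0.45, 0.45], delta_pos=[[0, 0, -0.1], [0, 0, 0], [0, 0, 0], [0, 0, -0.1], [0, 0, 0], [0, 0, 0], [0, 0, -0.1], [0, 0, 0], [0, 0, 0], [0, 0, 0]], spin=[0, 0, 0, 0, 0, 0, 0, 0, 0, 0])

```text
time_s: 10.5
tool_pos: [469.8, 290.7, 5.3]
eef_rot: [0.569, 0.822, 0.0, 0.0]
wrist_force: [0.1, -0.1, -0.1]
gripper_width: 0.448
grasp_force: 0.0
```

Call:
servo_tool(claw=[0.45, 0.45, 0.45, 0.45, 0.45, 0.45, 0.45, 0.45, 0.45, 0.45], delta_pos=[[0, 0, -0.1], [0, 0, 0], [0, 0, -0.1], [0, 0, 0], [0, 0, -0.1], [0, 0, 0], [0, 0, -0.1], [0, 0, 0], [0, 0, 0], [0, 0, 0]], spin=[0, 0, 0, 0, 0, 0, 0, 0, 0, 0])

```text
time_s: 11.33
tool_pos: [469.8, 290.7, 1.3]
eef_rot: [0.569, 0.822, 0.0, 0.0]
wrist_force: [0.5, -0.2, 0.5]
gripper_width: 0.452
grasp_force: 0.0
```

Call:
servo_tool(claw=[0.45, 0.45, 0.45, 0.45, 0.45, 0.45, 0.45, 0.45, 0.45, 0.45], delta_pos=[[0, 0, 0.3], [0.18, -0.47, 0], [0.18, -0.47, 0], [0.18, -0.47, 0], [0.18, -0.47, 0], [0.18, -0.47, 0], [0.18, -0.47, 0], [0.18, -0.47, 0], [0.18, -0.47, 0], [0, 0, 0]], spin=[0, 0, 0, 0, 0, 0, 0, 0, 0, 0])

```text
time_s: 12.17
tool_pos: [484.6, 252.2, 4.3]
eef_rot: [0.57, 0.822, -0.0, 0.0]
wrist_force: [0.3, -0.4, 0.3]
gripper_width: 0.45
grasp_force: 0.0
```

```bash
cat >> h.py <<'E'
def edge(n="wrist",z=13,box=(150,100,520,420)):
    """green pixels hull in the fixture frame: longest hull sides"""
    p=env.camera_params(n); im=env.camera(n); h=cv2.cvtColor(im,cv2.COLOR_BGR2HSV)
    g=cv2.inRange(h,(60,60,30),(95,255,255)); m=np.zeros_like(g); m[box[1]:box[3],box[0]:box[2]]=255; g&=m
    g=cv2.morphologyEx(g,cv2.MORPH_OPEN,np.ones((3,3)))
    c=np.vstack([k for k in cv2.findContours(g,0,2)[0] if cv2.contourArea(k)>60])
    w=fx(onz(n,c[:,0],z,p)).astype(np.float32)
    q=cv2.approxPolyDP(cv2.convexHull(w),3,True)[:,0]; d=np.roll(q,-1,0)-q
    for a,b in zip(q,d): print(" ",a.round(1),"len",np.linalg.norm(b).round(1),"ang",np.degrees(np.arctan2(b[1],b[0])).round(1))
    return im
E
python3 - <<'E'
from h import *
o=env.get_obs(); print(o["time_s"],fx(o["tool_pos"][:2]),o["tool_pos"],o["wrist_force"].round(2))
edge()
print("top"); edge("top",13,(225,190,305,310))
E
```

```text
12.1667 [[-149.38783188   70.13854186]] [484.6095374  252.18010016   4.28067305] [ 0.25 -0.44  0.34]
  [-109.1   75.4] len 22.3 ang -170.3
  [-131.1   71.6] len 44.0 ang -155.2
  [-171.    53.1] len 25.1 ang -108.7
  [-179.    29.4] len 36.4 ang -84.8
  [-175.8   -6.9] len 12.1 ang -64.9
  [-170.6  -17.9] len 52.0 ang -3.5
  [-118.7  -21. ] len 13.1 ang 24.6
  [-106.8  -15.6] len 62.4 ang 79.8
  [-95.8  45.8] len 32.4 ang 114.4
top
  [-51.3  50.1] len 99.3 ang 159.5
  [-144.4   84.9] len 63.9 ang -141.0
  [-194.    44.6] len 6.5 ang -110.2
  [-196.3   38.5] len 80.2 ang -64.9
  [-162.3  -34.1] len 6.6 ang -19.9
  [-156.1  -36.4] len 78.3 ang 24.9
  [-85.   -3.4] len 63.2 ang 57.8
```

Call:
servo_tool(claw=[0.45, 0.45, 0.45, 0.45, 0.45, 0.45, 0.45, 0.45, 0.45, 0.45], delta_pos=[[-0.37, 1.0, 0], [-0.37, 1.0, 0], [-0.37, 1.0, 0], [-0.37, 1.0, 0], [0, 0, -0.2], [0, 0, -0.2], [0, 0, -0.2], [0, 0, -0.2], [0, 0, -0.1], [0, 0, 0]], spin=[0, 0, 0, 0, 0, 0, 0, 0, 0, 0])

```text
time_s: 13.1
tool_pos: [469.3, 292.6, -5.1]
eef_rot: [0.57, 0.822, -0.0, -0.0]
wrist_force: [-0.9, -0.8, 0.7]
gripper_width: 0.45
grasp_force: 0.0
```

Call:
servo_tool(claw=[0.45, 0.45, 0.45, 0.45, 0.45, 0.45, 0.45, 0.45, 0.45, 0.45], delta_pos=[[0, 0, -0.1], [0, 0, -0.1], [0, 0, -0.1], [0, 0, -0.1], [0, 0, 0], [0, 0, 0], [0, 0, 0], [0, 0, 0], [0, 0, 0], [0, 0, 0]], spin=[0, 0, 0, 0, 0, 0, 0, 0, 0, 0])

```text
time_s: 13.93
tool_pos: [469.4, 293.2, -8.7]
eef_rot: [0.569, 0.822, 0.0, 0.0]
wrist_force: [0.3, -0.1, -0.1]
gripper_width: 0.449
grasp_force: 0.0
```

Call:
servo_tool(claw=[0.45, 0.45, 0.45, 0.45, 0.45, 0.45, 0.45, 0.45, 0.45, 0.45], delta_pos=[[0, 0, -0.1], [0, 0, 0], [0, 0, -0.1], [0, 0, 0], [0, 0, -0.1], [0, 0, 0], [0, 0, -0.1], [0, 0, 0], [0, 0, 0], [0, 0, 0]], spin=[0, 0, 0, 0, 0, 0, 0, 0, 0, 0])

```text
time_s: 14.77
tool_pos: [469.4, 293.1, -11.9]
eef_rot: [0.569, 0.822, 0.0, 0.0]
wrist_force: [-1.0, 0.2, 6.3]
gripper_width: 0.452
grasp_force: 2.8
```

Call:
servo_tool(claw=[0.45, 0.45, 0.45, 0.45, 0.45, 0.45, 0.45, 0.45, 0.45, 0.45], delta_pos=[[0, 0, 0.5], [0, 0, 0], [0.18, -0.47, 0], [0.18, -0.47, 0], [0.18, -0.47, 0], [0.18, -0.47, 0], [0.18, -0.47, 0], [0.18, -0.47, 0], [0.18, -0.47, 0], [0.18, -0.47, 0]], spin=[0, 0, 0, 0, 0, 0, 0, 0, 0, 0])

```text
time_s: 15.6
tool_pos: [484.1, 255.1, -7.7]
eef_rot: [0.569, 0.822, 0.0, 0.0]
wrist_force: [-0.2, 1.7, -0.4]
gripper_width: 0.448
grasp_force: 0.6
```

```bash
python3 - <<'E'
from h import *
o=env.get_obs(); print(o["time_s"],fx(o["tool_pos"][:2]),o["tool_pos"],o["wrist_force"].round(2))
cv2.imwrite("pics/w6.png",edge())
p=env.camera_params("wrist"); print(fx(np.array(p["cam_to_world"])[:2,3]))
E
```

```text
15.6 [[-148.78231346   73.0812828 ]] [484.14614006 255.14854078  -7.68214571] [-0.16  1.69 -0.35]
  [-107.2   -8. ] len 65.5 ang 105.9
  [-125.   55.] len 46.4 ang -163.0
  [-169.4   41.4] len 35.3 ang -100.4
  [-175.7    6.7] len 14.3 ang -71.3
  [-171.2   -6.8] len 64.0 ang -1.0
[[-149.27647636  147.67495126]]
```

Call:
servo_tool(claw=[0.45, 0.45, 0.45, 0.45, 0.45, 0.45, 0.45, 0.45, 0.45, 0.45], delta_pos=[[0.18, -0.47, 0], [0.18, -0.47, 0], [0.18, -0.47, 0], [0, 0, 0], [0, 0, 0], [0, 0, 0], [0, 0, 0], [0, 0, 0], [0, 0, 0], [0, 0, 0]], spin=[0, 0, 0, 0, 0, 0, 0, 0, 0, 0])

```text
time_s: 16.48
tool_pos: [489.2, 241.5, -7.7]
eef_rot: [0.569, 0.822, 0.0, 0.0]
wrist_force: [0.1, -0.4, 0.5]
gripper_width: 0.452
grasp_force: 0.0
```

```bash
python3 - <<'E'
from h import *
o=env.get_obs(); print(o["time_s"],fx(o["tool_pos"][:2]),o["tool_pos"],o["wrist_force"].round(2))
cv2.imwrite("pics/w7.png",edge())
E
```

```text
16.4833 [[-148.85907927   58.5617214 ]] [489.15909324 241.52158746  -7.7163449 ] [ 0.13 -0.44  0.53]
  [-107.2  -22.4] len 64.9 ang 106.0
  [-125.1   39.9] len 45.5 ang -166.7
  [-169.3   29.5] len 10.4 ang -139.9
  [-177.3   22.8] len 44.3 ang -86.0
  [-174.2  -21.5] len 67.0 ang -0.8
```

Call:
servo_tool(claw=[0.45, 0.45, 0.45, 0.6, 0.6, 0.6, 0.6, 0.6, 0.6, 0.6], delta_pos=[[-0.35, 0.94, 0], [-0.35, 0.94, 0], [-0.2, 0.5, 1], [0, 0, 2.4], [0, 0, 2.4], [0, 0, 2.4], [0, 0, 2.4], [0, 0, 2.4], [-0.7, -1.6, 2.4], [-0.7, -1.6, 2.4]], spin=[0, 0, 0, 7, 7, 7, 7, 7, 7, 7])

```text
time_s: 17.37
tool_pos: [465.8, 234.1, 172.2]
eef_rot: [0.173, 0.985, 0.0, 0.0]
wrist_force: [0.9, 0.6, -0.9]
gripper_width: 0.607
grasp_force: 0.0
```

Call:
servo_tool(claw=[0.6, 0.6, 0.6, 0.6, 0.6, 0.6, 0.6, 0.6, 0.6, 0.6], delta_pos=[[-0.7, -1.6, 0], [-0.7, -1.6, 0], [-0.7, -1.6, 0], [-0.7, -1.6, 0], [-0.7, -1.6, 0], [0, 0, 0], [0, 0, 0], [0, 0, 0], [0, 0, 0], [0, 0, 0]], spin=[7, 7, 7, 7, 7, 6, 0, 0, 0, 0])

```text
time_s: 18.2
tool_pos: [431.4, 153.8, 170.5]
eef_rot: [-0.178, 0.984, 0.0, 0.0]
wrist_force: [-0.1, -0.3, -0.8]
gripper_width: 0.604
grasp_force: 0.0
```

```bash
python3 - <<'E'
from h import *
o=env.get_obs(); q=o["eef_rot"]; print(o["time_s"],fx(o["tool_pos"][:2]),o["tool_pos"],"yaw",np.degrees(2*np.arctan2(q[1],q[0])),o["joint_pos"].round(2))
p=env.camera_params("wrist"); print("cam",fx(np.array(p["cam_to_world"])[:2,3]),p["cam_to_world"][2][3])
cv2.imwrite("pics/w8.png",edge("wrist",13,(0,0,640,480)))
print("top"); cv2.imwrite("pics/t8.png",edge("top",13,(215,190,315,310)))
E
```

```text
18.2 [[-233.69138188   -3.34258993]] [431.37838139 153.8286421  170.48078186] yaw 200.54682044475828 [ 0.19  0.11  1.78  0.    1.25 -1.74]
cam [[-308.99512885   -3.00561731]] 361.8469052737379
  [-103.8   40. ] len 13.9 ang 169.2
  [-117.4   42.6] len 79.0 ang -166.0
  [-194.1   23.5] len 201.5 ang -150.6
  [-369.6  -75.5] len 53.3 ang -82.6
  [-362.7 -128.3] len 235.3 ang -74.0
  [-297.9 -354.5] len 20.5 ang -49.0
  [-284.4 -369.9] len 24.8 ang -1.2
  [-259.6 -370.4] len 18.2 ang 44.9
  [-246.7 -357.6] len 359.4 ang 63.4
  [-85.8 -36.2] len 78.3 ang 103.3
top
  [-144.   -54.8] len 48.0 ang 13.6
  [-97.3 -43.5] len 20.0 ang 63.6
  [-88.4 -25.6] len 60.4 ang 103.4
  [-102.4   33.1] len 20.3 ang 148.1
  [-119.7   43.8] len 20.8 ang -167.7
  [-140.    39.4] len 15.3 ang -110.1
  [-145.3   25. ] len 74.0 ang -98.1
  [-155.7  -48.2] len 13.4 ang -29.4
```

Call:
servo_tool(claw=[0.55, 0.55, 0.55, 0.55, 0.55, 0.55, 0.55, 0.55, 0.55, 0.55], delta_pos=[[0.35, -0.94, -3.3], [0, 0, -3.3], [0, 0, -3.3], [0, 0, -3.3], [0, 0, -3.3], [0, 0, -0.95], [0, 0, 0], [0.47, 0.18, 0], [0.47, 0.18, 0], [0.47, 0.18, 0]], spin=[0, 0, 0, 0, 0, 0, 0, 0, 0, 0])

```text
time_s: 19.13
tool_pos: [450.7, 149.8, -2.9]
eef_rot: [-0.179, 0.984, 0.0, 0.001]
wrist_force: [-0.9, 0.4, -0.3]
gripper_width: 0.553
grasp_force: 0.5
```

Call:
servo_tool(claw=[0.55, 0.55, 0.55, 0.55, 0.55, 0.55, 0.55, 0.55, 0.55, 0.55], delta_pos=[[0.47, 0.18, 0], [0.47, 0.18, 0], [0.47, 0.18, 0], [0.47, 0.18, 0], [0.47, 0.18, 0], [0.47, 0.18, 0], [0.3, 0.11, 0], [0.2, 0.07, 0], [0, 0, 0], [0, 0, 0]], spin=[0, 0, 0, 0, 0, 0, 0, 0, 0, 0])

```text
time_s: 19.97
tool_pos: [482.7, 161.9, -4.2]
eef_rot: [-0.179, 0.984, 0.0, 0.001]
wrist_force: [0.1, 0.6, 0.5]
gripper_width: 0.548
grasp_force: 0.0
```

```bash
python3 - <<'E'
from h import *
o=env.get_obs(); q=o["eef_rot"]; print(o["time_s"],fx(o["tool_pos"][:2]),o["tool_pos"],"yaw",np.degrees(2*np.arctan2(q[1],q[0])),o["wrist_force"])
cv2.imwrite("pics/w9.png",edge("wrist",13,(100,0,540,300)))
print("top"); cv2.imwrite("pics/t9.png",edge("top",13,(215,190,315,310)))
E
```

```text
19.9667 [[-182.8252543  -13.7596643]] [482.67140481 161.88495158  -4.18323894] yaw 200.58036131276472 [0.1124269  0.631253   0.50942864]
  [-296.4 -123.2] len 61.7 ang 97.3
  [-304.3  -62.1] len 29.1 ang -171.9
  [-333.1  -66.2] len 63.7 ang -101.0
  [-345.3 -128.7] len 49.2 ang 6.3
top
  [-78.  -62.3] len 14.9 ang 43.2
  [-67.1 -52.1] len 68.5 ang 91.0
  [-68.3  16.4] len 146.7 ang 140.6
  [-181.7  109.4] len 32.6 ang -110.2
  [-193.    78.9] len 169.0 ang -56.3
  [-99.2 -61.7] len 21.2 ang -1.6
```

Call:
servo_tool(claw=[0.55, 0.55, 0.55, 0.55, 0.55, 0.55, 0.55, 0.55, 0.55, 0.55], delta_pos=[[0.2, 0.18, 0], [0.4, 0.36, 0], [0.4, 0.36, 0], [0.4, 0.36, 0], [0.4, 0.36, 0], [0.4, 0.36, 0], [0.4, 0.36, 0], [0.3, 0.28, 0], [0.3, 0.28, 0], [0, 0, 0]], spin=[0, 0, 0, 0, 0, 0, 0, 0, 0, 0])

```text
time_s: 20.9
tool_pos: [515.2, 191.6, -4.2]
eef_rot: [-0.179, 0.984, 0.0, 0.001]
wrist_force: [0.7, 0.1, -0.1]
gripper_width: 0.553
grasp_force: 0.0
```

```bash
python3 - <<'E'
from h import *
o=env.get_obs(); q=o["eef_rot"]; print(o["time_s"],fx(o["tool_pos"][:2]),o["tool_pos"],"yaw",np.degrees(2*np.arctan2(q[1],q[0])),o["wrist_force"])
print("top"); cv2.imwrite("pics/t10.png",edge("top",13,(215,190,315,310)))
print("wrist"); cv2.imwrite("pics/w10.png",edge("wrist",13,(100,0,540,480)))
E
```

```text
20.9 [[-141.96635278    2.70077291]] [515.17823493 191.61207424  -4.15771801] yaw 200.59824174538372 [ 0.71966239  0.05531908 -0.1053347 ]
top
  [-61.1 -68.4] len 4.4 ang 70.0
  [-59.6 -64.2] len 96.6 ang 152.3
  [-145.1  -19.3] len 33.6 ang -98.7
  [-150.2  -52.5] len 42.2 ang -22.9
  [-111.3  -69. ] len 50.3 ang 0.7
wrist
  [-43.  -47.9] len 87.9 ang 89.7
  [-42.5  40. ] len 59.0 ang -178.6
  [-101.6   38.6] len 17.7 ang -164.9
  [-118.7   34. ] len 59.1 ang -90.0
  [-118.6  -25.1] len 62.0 ang -21.4
  [-60.9 -47.7] len 17.9 ang -0.5
```

```bash
python3 - <<'E'
from h import *
p=env.camera_params("wrist"); im=cv2.imread("pics/w10.png"); h=cv2.cvtColor(im,cv2.COLOR_BGR2HSV)
T=np.array(p["cam_to_world"]); print("cam",fx(T[:2,3]),T[2,3],"axis",R@T[:2,2],T[2,2])
def show(nm,m,zs,n="wrist",pp=p):
    k,l,s,c=cv2.connectedComponentsWithStats(m)
    for i in range(1,k):
        if s[i,4]>150:
            pts=np.argwhere(l==i)[:,::-1]; hull=cv2.convexHull(pts.astype(np.int32)); q=cv2.approxPolyDP(hull,4,True)[:,0]
            print(nm,"area",s[i,4],"px",q.tolist()); 
            for z in zs: print("   z",z,fx(onz(n,q,z,pp)).round(0).tolist())
show("brown",cv2.inRange(h,(3,90,40),(16,255,200)),(35,))
show("green",cv2.inRange(h,(60,60,30),(95,255,255)),(13,))
t=cv2.imread("pics/t10.png"); ht=cv2.cvtColor(t,cv2.COLOR_BGR2HSV); m=cv2.inRange(ht,(60,60,30),(95,255,255)); m[:150]=0;m[320:]=0;m[:,:200]=0;m[:,330:]=0
show("topgreen",m,(13,),"top",env.camera_params("top"))
for px in ((264,240),(280,250)): print(ht[px[1],px[0]])
E
```

```text
cam [[-218.07587772    2.77921253]] 187.17798384382138 axis [0.26051307 0.00038652] -0.9654702437455529
green area 207 px [[133, 0], [83, 19], [84, 0]]
   z 13 [[-300.0, -91.0], [-296.0, -123.0], [-308.0, -124.0]]
green area 1468 px [[380, 361], [351, 366], [251, 362], [262, 336], [373, 336]]
   z 13 [[-103.0, 39.0], [-100.0, 23.0], [-102.0, -33.0], [-119.0, -26.0], [-119.0, 34.0]]
green area 3973 px [[378, 400], [373, 436], [238, 435], [234, 429], [238, 399]]
   z 13 [[-74.0, 40.0], [-43.0, 40.0], [-43.0, -47.0], [-48.0, -49.0], [-74.0, -43.0]]
topgreen area 292 px [[281, 256], [288, 208], [298, 253]]
   z 13 [[-151.0, -17.0], [-56.0, -68.0], [-158.0, -54.0]]
[ 21  38 163]
[45 23 87]
```

Call:
servo_tool(claw=[0.55, 0.55, 0.55, 0.55, 0.55, 0.55, 0.55, 0.55, 0.55, 0.55], delta_pos=[[0.42, 0.29, 0], [0.42, 0.29, 0], [0.42, 0.29, 0], [0.42, 0.29, 0], [0.5, 0.19, 0], [0.5, 0.19, 0], [0.5, 0.19, 0], [0.5, 0.19, 0], [0.5, 0.19, 0], [0, 0, 0]], spin=[0, 0, 0, 0, 0, 0, 0, 0, 0, 0])

```text
time_s: 21.83
tool_pos: [557.8, 212.5, -4.1]
eef_rot: [-0.179, 0.984, 0.0, 0.001]
wrist_force: [0.3, 0.2, 0.0]
gripper_width: 0.55
grasp_force: 0.0
```

```bash
python3 - <<'E'
from h import *
o=env.get_obs(); q=o["eef_rot"]; print(o["time_s"],fx(o["tool_pos"][:2]),o["tool_pos"],"yaw",np.degrees(2*np.arctan2(q[1],q[0])),o["wrist_force"])
cv2.imwrite("pics/w11.png",edge("wrist",13,(180,250,460,440)))
E
```

```text
21.8333 [[-94.74418254   7.31350147]] [557.79451692 212.47024137  -4.09059725] yaw 200.58361376834821 [0.2679815 0.2134798 0.0143034]
  [ -0.9 -43.8] len 88.7 ang 90.3
  [-1.4 44.9] len 54.0 ang -178.3
  [-55.3  43.3] len 16.4 ang -164.1
  [-71.1  38.8] len 59.1 ang -90.0
  [-71.1 -20.3] len 74.1 ang -18.5
```

Call:
servo_tool(claw=[0.55, 0.55, 0.55, 0.55, 0.55, 0.55, 0.55, 0.55, 0.55, 0.55], delta_pos=[[0.47, 0.18, 0], [0.47, 0.18, 0], [0.47, 0.18, 0], [0.47, 0.18, 0], [0.28, 0.1, 0], [0.19, 0.07, 0], [0.09, 0.04, 0], [0.09, 0.03, 0], [0, 0, 0], [0, 0, 0]], spin=[0, 0, 0, 0, 0, 0, 0, 0, 0, 0])

```text
time_s: 22.72
tool_pos: [581.3, 221.6, -4.2]
eef_rot: [-0.179, 0.984, 0.0, 0.0]
wrist_force: [-0.1, -0.2, -0.2]
gripper_width: 0.553
grasp_force: 0.3
```

Call:
servo_tool(claw=[0.55, 0.55, 0.55, 0.55, 0.55, 0.55, 0.55, 0.55, 0.55, 0.55], delta_pos=[[0.09, 0.03, 0], [0, 0, 0], [0.09, 0.04, 0], [0, 0, 0], [0.09, 0.03, 0], [0, 0, 0], [0, 0, 0], [0, 0, 0], [0, 0, 0], [0, 0, 0]], spin=[0, 0, 0, 0, 0, 0, 0, 0, 0, 0])

```text
time_s: 23.55
tool_pos: [584.0, 222.6, -4.2]
eef_rot: [-0.179, 0.984, 0.0, 0.0]
wrist_force: [-0.1, -0.1, -0.3]
gripper_width: 0.549
grasp_force: 0.3
```

```bash
python3 - <<'E'
from h import *
o=env.get_obs(); print(o["time_s"],fx(o["tool_pos"][:2]),o["tool_pos"],R@o["wrist_force"][:2],o["wrist_force"][2])
cv2.imwrite("pics/w12.png",edge("wrist",13,(180,250,460,440)))
E
```

```text
23.55 [[-66.6487435    7.60624743]] [584.00821152 222.5836785   -4.2026609 ] [-0.0920335  -0.09395482] -0.3229784743364631
  [-43.6 -20. ] len 17.0 ang -5.3
  [-26.8 -21.6] len 65.2 ang 89.3
  [-25.9  43.6] len 18.3 ang -165.3
  [-43.7  39. ] len 59.0 ang -90.0
```

Call:
servo_tool(claw=[0.55, 0.55, 0.55, 0.55, 0.55, 0.55, 0.55, 0.55, 0.55, 0.55], delta_pos=[[0.1, 0.03, 0], [0, 0, 0], [0.09, 0.04, 0], [0, 0, 0], [0.09, 0.03, 0], [0, 0, 0], [0.05, 0.02, 0], [0, 0, 0], [0, 0, 0], [0, 0, 0]], spin=[0, 0, 0, 0, 0, 0, 0, 0, 0, 0])

```text
time_s: 24.43
tool_pos: [584.6, 222.8, -4.5]
eef_rot: [-0.179, 0.984, -0.0, -0.003]
wrist_force: [-5.4, -2.2, 2.9]
gripper_width: 0.551
grasp_force: 3.1
```

Call:
servo_tool(claw=[0.55, 0.55, 0.55, 0.55, 0.55, 0.55, 0.55, 0.55, 0.55, 0.55], delta_pos=[[0.09, 0.04, 0], [0, 0, 0], [0, 0, 0], [0.05, 0.02, 0], [0, 0, 0], [0, 0, 0], [0, 0, 0], [0, 0, 0], [0, 0, 0], [0, 0, 0]], spin=[0, 0, 0, 0, 0, 0, 0, 0, 0, 0])

```text
time_s: 25.27
tool_pos: [584.5, 222.9, -4.7]
eef_rot: [-0.179, 0.984, -0.001, -0.004]
wrist_force: [-8.4, -3.9, 5.0]
gripper_width: 0.552
grasp_force: 4.3
```

Call:
servo_tool(claw=[0.55, 0.55, 0.55, 1, 1, 1, 1, 1, 1, 1], delta_pos=[[-0.62, -0.23, 0], [-0.62, -0.23, 0], [-0.62, -0.23, 0], [-0.6, -0.3, 3.7], [-0.6, -0.3, 3.8], [-0.6, -0.3, 3.8], [0, 0, 3.8], [0, 0, 3.8], [0, 0, 3.8], [0, 0, 3.8]], spin=[0, 0, 0, 0, 0, 0, 0, 0, 0, 0])

```text
time_s: 26.1
tool_pos: [551.9, 208.5, 263.2]
eef_rot: [-0.179, 0.984, 0.0, 0.001]
wrist_force: [0.4, 1.4, -0.4]
gripper_width: 0.99
grasp_force: 0.0
```

```bash
python3 - <<'E'
from h import *
o=env.get_obs(); print(o["time_s"],fx(o["tool_pos"][:2]),o["tool_pos"])
p=env.camera_params("wrist"); T=np.array(p["cam_to_world"]); print("cam",fx(T[:2,3]),T[2,3])
im=env.camera("wrist"); cv2.imwrite("pics/w13.png",im); h=cv2.cvtColor(im,cv2.COLOR_BGR2HSV)
def show(nm,m,z,n="wrist",pp=p,amin=120):
    k,l,s,c=cv2.connectedComponentsWithStats(m)
    for i in range(1,k):
        if s[i,4]>amin:
            q=cv2.approxPolyDP(cv2.convexHull(np.argwhere(l==i)[:,::-1].astype(np.int32)),3,True)[:,0]
            print(nm,s[i,4],c[i].round(),fx(onz(n,q,z,pp)).round(0).tolist())
show("brown",cv2.inRange(h,(3,90,40),(16,255,200)),37)
show("green",cv2.inRange(h,(60,60,30),(95,255,255)),13)
show("black",cv2.inRange(h,(0,0,0),(180,255,45)),28)
red=cv2.inRange(h,(0,170,80),(5,255,255))|cv2.inRange(h,(174,170,80),(180,255,255)); show("red",red,233)
t=env.camera("top"); cv2.imwrite("pics/t13.png",t); ht=cv2.cvtColor(t,cv2.COLOR_BGR2HSV); m=cv2.inRange(ht,(60,60,30),(95,255,255)); m[:150]=0;m[280:]=0;m[:,:200]=0;m[:,330:]=0
show("topgreen",m,13,"top",env.camera_params("top"),30)
E
```

```text
26.1 [[-101.6729498     5.66428978]] [551.88209943 208.49896521 263.17188968]
cam [[-177.41122626    5.97933502]] 454.3736449496546
brown 1492 [294. 296.] [[-16.0, 30.0], [5.0, 22.0], [56.0, -35.0], [55.0, -49.0], [-17.0, -49.0]]
brown 281 [347. 304.] [[56.0, 38.0], [-4.0, 36.0], [-17.0, 47.0], [56.0, 48.0]]
green 1617 [229.  21.] [[-303.0, -63.0], [-295.0, -124.0], [-361.0, -130.0], [-360.0, -71.0]]
green 592 [64. 92.] [[-289.0, -315.0], [-264.0, -311.0], [-246.0, -322.0], [-250.0, -360.0], [-268.0, -372.0], [-295.0, -362.0], [-301.0, -339.0]]
green 264 [531. 259.] [[-59.0, 304.0], [-57.0, 328.0], [-5.0, 329.0], [-28.0, 301.0]]
green 512 [309. 263.] [[-30.0, 43.0], [-23.0, 38.0], [-14.0, 1.0], [-25.0, -42.0], [-43.0, -43.0], [-43.0, 41.0]]
green 204 [497. 303.] [[13.0, 273.0], [59.0, 277.0], [42.0, 258.0], [24.0, 253.0]]
green 170 [367. 424.] [[229.0, 102.0], [251.0, 92.0], [241.0, 72.0], [221.0, 80.0]]
black 72778 [279. 389.] [[655.0, 956.0], [633.0, -884.0], [-118.0, -481.0], [-129.0, -376.0], [55.0, 392.0], [182.0, 641.0]]
black 136 [326. 275.] [[-15.0, 34.0], [-15.0, 9.0], [-24.0, 9.0], [-26.0, 29.0]]
black 121 [446. 409.] [[219.0, 229.0], [233.0, 204.0], [193.0, 190.0], [187.0, 209.0]]
black 608 [366. 418.] [[222.0, 108.0], [245.0, 85.0], [230.0, 63.0], [209.0, 58.0], [189.0, 68.0], [183.0, 84.0], [197.0, 101.0]]
red 546 [306. 409.] [[10.0, 14.0], [22.0, 8.0], [25.0, -3.0], [18.0, -12.0], [7.0, -14.0], [6.0, 6.0]]
topgreen 259 [268. 163.] [[15.0, -51.0], [89.0, -56.0], [81.0, -77.0], [36.0, -68.0]]
topgreen 354 [263. 198.] [[-37.0, -49.0], [-29.0, 7.0], [-3.0, 5.0], [-6.0, -48.0]]
```

```bash
python3 - <<'E'
from h import *
import pickle
L=[]
for f,n,p,b in(("top0","top",env.camera_params("top"),(205,145,265,195)),("scene0","scene",env.camera_params("scene"),(205,170,250,215)),("w1","wrist",pickle.load(open("w1.pkl","rb")),(560,160,625,225)),("w13","wrist",env.camera_params("wrist"),(270,370,345,450))):
    im=cv2.imread(f"pics/{f}.png");h=cv2.cvtColor(im,cv2.COLOR_BGR2HSV)
    m=cv2.inRange(h,(0,120,50),(9,255,255))|cv2.inRange(h,(170,120,50),(180,255,255)); k=np.zeros_like(m);k[b[1]:b[3],b[0]:b[2]]=255;m&=k
    c=max(cv2.findContours(m,0,2)[0],key=cv2.contourArea); ce,r=cv2.minEnclosingCircle(c); print(f,ce,r,cv2.boundingRect(c))
    o,d=ray(n,[ce],p); L.append((f,o,d[0]/np.linalg.norm(d)))
def tri(S):
    A=np.vstack([np.eye(3)-np.outer(d,d) for _,o,d in S]); B=np.hstack([(np.eye(3)-np.outer(d,d))@o for _,o,d in S]); x=np.linalg.lstsq(A,B,rcond=None)[0]
    print([s[0] for s in S],x.round(1),fx(x[:2]).round(1),"res",np.round((A@x-B).reshape(-1,3),1).tolist())
tri(L[:2]);tri(L[:3]);tri([L[0],L[3]]);tri(L)
E
```

```text
top0 (235.5833282470703, 168.6666717529297) 8.090300559997559 (228, 161, 16, 16)
scene0 (226.3648681640625, 192.50900268554688) 7.517974376678467 (219, 185, 15, 16)
w1 (592.0, 194.0) 16.03131866455078 (583, 178, 23, 33)
w13 (306.5, 404.5) 18.828269958496094 (288, 401, 38, 19)
['top0', 'scene0'] [652.  239.8 235.6] [[ 3.1 -0.1]] res [[-0.2, -0.6, -0.1], [0.2, 0.6, 0.1]]
['top0', 'scene0', 'w1'] [651.6 239.7 237.2] [[ 2.6 -0. ]] res [[-0.3, -0.5, -0.1], [0.8, 0.4, 0.6], [-0.5, 0.0, -0.5]]
['top0', 'w13'] [646.2 237.1 259.8] [[-3.3 -0.6]] res [[-0.1, 0.3, 0.0], [0.1, -0.3, -0.0]]
['top0', 'scene0', 'w1', 'w13'] [650.3 239.5 243.9] [[1.3 0.2]] res [[0.0, 0.3, 0.1], [3.2, -0.1, 2.5], [2.0, 0.8, 2.0], [-5.2, -1.0, -4.6]]
```

Call:
servo_tool(claw=[1, 1, 1, 1, 1, 1, 1, 1, 1, 1], delta_pos=[[2.0, 0.62, 0], [2.0, 0.62, 0], [2.0, 0.62, 0], [2.0, 0.63, 0], [2.0, 0.63, 0], [0, 0, 0], [0, 0, -2], [0, 0, -2], [0, 0, -1.4], [0, 0, 0]], spin=[0, 0, 0, 0, 0, 0, 0, 0, 0, 0])

```text
time_s: 27.03
tool_pos: [648.9, 238.8, 202.4]
eef_rot: [-0.179, 0.984, -0.0, -0.004]
wrist_force: [-0.4, 0.3, -0.9]
gripper_width: 1.0
grasp_force: 0.0
```

```bash
python3 - <<'E'
from h import *
o=env.get_obs(); print(o["time_s"],fx(o["tool_pos"][:2]),o["tool_pos"],o["wrist_force"].round(1))
p=env.camera_params("wrist"); im=env.camera("wrist"); cv2.imwrite("pics/w14.png",im); h=cv2.cvtColor(im,cv2.COLOR_BGR2HSV)
m=cv2.inRange(h,(0,120,40),(9,255,255))|cv2.inRange(h,(170,120,40),(180,255,255))
for c in cv2.findContours(m,0,2)[0]:
    if cv2.contourArea(c)>100: print(cv2.boundingRect(c),cv2.contourArea(c))
print("knob predicted px",proj("wrist",[652,239.8,235],p),"top",proj("wrist",[652,239.8,250],p))
E
```

```text
27.0333 [[-0.18527408  0.11796183]] [648.88514782 238.84560722 202.4248692 ] [-0.4  0.3 -0.9]
(285, 292, 59, 56) 2253.5
knob predicted px [[314.09840948 314.95789844]] top [[314.02040748 329.77712119]]
```

Call:
servo_tool(claw=[0.1, 0.1, 0.1, 0.1, 0.1, 0.1, 0.1, 0.1, 0.1, 0.1], delta_pos=[[0, 0, 0], [0, 0, 0], [0, 0, 0], [0, 0, 0], [0, 0, 0], [0, 0, 0], [0, 0, 0], [0, 0, 0], [0, 0, 0], [0, 0, 0]], spin=[0, 0, 0, 0, 0, 0, 0, 0, 0, 0], squeeze=15)

```text
time_s: 27.92
tool_pos: [651.9, 239.6, 206.7]
eef_rot: [-0.179, 0.984, -0.0, -0.0]
wrist_force: [1.0, -1.6, 1.2]
gripper_width: 0.326
grasp_force: 1.6
```

```bash
python3 - <<'E'
from h import *
o=env.get_obs(); print(o["time_s"],fx(o["tool_pos"][:2]),o["tool_pos"],o["wrist_force"].round(1),o["gripper_width"]*94,o["grasp_force"])
t=np.arange(0.12,1.301,0.0983)
P=np.c_[35-110*np.cos(np.radians(80)-t),128+110*np.sin(np.radians(80)-t)]
d=np.diff(P,axis=0)
for a,b in zip(t[1:],d): print(a.round(2),"world cm",(b[0]*np.array([.9367,.3502])/10).round(2),(b[1]/10).round(2))
print(P.round(1).tolist())
E
```

```text
27.9167 [[ 2.93992086 -0.25734315]] [651.94386558 239.58853581 206.69823738] [ 1.  -1.6  1.2] 30.65432201192791 1.6386618465185165
0.22 world cm [-0.95 -0.36] -0.36
0.32 world cm [-0.92 -0.34] -0.46
0.41 world cm [-0.87 -0.32] -0.56
0.51 world cm [-0.81 -0.3 ] -0.64
0.61 world cm [-0.75 -0.28] -0.73
0.71 world cm [-0.68 -0.25] -0.8
0.81 world cm [-0.6  -0.23] -0.87
0.91 world cm [-0.52 -0.19] -0.93
1.0 world cm [-0.43 -0.16] -0.98
1.1 world cm [-0.34 -0.13] -1.02
1.2 world cm [-0.24 -0.09] -1.05
1.3 world cm [-0.15 -0.05] -1.07
[[3.1, 233.3], [-7.1, 229.6], [-16.9, 225.0], [-26.1, 219.4], [-34.8, 213.0], [-42.8, 205.7], [-50.1, 197.7], [-56.5, 189.0], [-62.1, 179.8], [-66.7, 170.0], [-70.3, 159.8], [-72.9, 149.3], [-74.5, 138.6]]
```

Call:
servo_tool(claw=[0.1, 0.1, 0.1, 0.1, 0.1, 0.1, 0.1, 0.1, 0.1, 0.1], delta_pos=[[-0.95, -0.36, -0.36], [-0.92, -0.34, -0.46], [-0.87, -0.32, -0.56], [-0.81, -0.3, -0.64], [-0.75, -0.28, -0.73], [-0.68, -0.25, -0.8], [-0.6, -0.23, -0.87], [0, 0, 0], [0, 0, 0], [0, 0, 0]], spin=[0, 0, 0, 0, 0, 0, 0, 0, 0, 0], squeeze=15)

```text
time_s: 28.75
tool_pos: [594.6, 217.3, 162.2]
eef_rot: [-0.179, 0.984, -0.001, -0.002]
wrist_force: [-3.9, -4.5, -0.1]
gripper_width: 0.309
grasp_force: 15.0
```

Call:
servo_tool(claw=[0.1, 0.1, 0.1, 0.1, 0.1, 0.1, 0.1, 0.1, 0.1, 0.1], delta_pos=[[-0.52, -0.19, -0.93], [-0.43, -0.16, -0.98], [-0.34, -0.13, -1.02], [-0.24, -0.09, -1.05], [-0.15, -0.05, -1.07], [0, 0, -0.3], [0, 0, 0], [0, 0, 0], [0, 0, 0], [0, 0, 0]], spin=[0, 0, 0, 0, 0, 0, 0, 0, 0, 0], squeeze=15)

```text
time_s: 29.58
tool_pos: [579.3, 211.6, 108.1]
eef_rot: [-0.179, 0.984, -0.001, -0.001]
wrist_force: [-0.7, -5.6, -1.8]
gripper_width: 0.31
grasp_force: 15.0
```

```bash
python3 - <<'E'
from h import *
o=env.get_obs(); print(o["time_s"],fx(o["tool_pos"][:2]),o["tool_pos"],o["wrist_force"].round(1),o["gripper_width"]*94,o["grasp_force"])
p=env.camera_params("wrist"); im=env.camera("wrist"); cv2.imwrite("pics/w15.png",im); h=cv2.cvtColor(im,cv2.COLOR_BGR2HSV)
m=cv2.inRange(h,(0,120,40),(9,255,255))|cv2.inRange(h,(170,120,40),(180,255,255))
for c in cv2.findContours(m,0,2)[0]:
    if cv2.contourArea(c)>100: print(cv2.boundingRect(c),cv2.contourArea(c))
w=O+R.T@[-74.5,0]; print("knob predicted px",proj("wrist",[*w,138.6],p))
E
```

```text
29.5833 [[-74.88442601  -1.07081814]] [579.33284917 211.5719157  108.13834948] [-0.7 -5.6 -1.8] 29.146124255237385 14.999834597110748
(283, 276, 65, 67) 3313.0
knob predicted px [[316.6412038  307.98743506]]
```

Call:
servo_tool(claw=[0.1, 0.1, 0.1, 0.1, 0.1, 0.1, 0.1, 0.1, 0.1, 0.1], delta_pos=[[0, 0, -0.2], [0, 0, 0], [0, 0, -0.2], [0, 0, 0], [0, 0, -0.2], [0, 0, 0], [0, 0, 0], [0, 0, 0], [0, 0, 0], [0, 0, 0]], spin=[0, 0, 0, 0, 0, 0, 0, 0, 0, 0], squeeze=15)

```text
time_s: 30.47
tool_pos: [580.2, 211.9, 105.6]
eef_rot: [-0.179, 0.984, -0.001, 0.001]
wrist_force: [-3.7, -5.3, 12.4]
gripper_width: 0.308
grasp_force: 15.0
```

Call:
servo_tool(claw=[1, 1, 1, 1, 1, 1, 1, 1, 1, 1], delta_pos=[[0, 0, 0], [0, 0, 0], [0, 0, 0], [0, 0, 0], [0, 0, 0], [0, 0, 0], [0, 0, 2], [0, 0, 3], [0, 0, 3], [0, 0, 3]], spin=[0, 0, 0, 0, 0, 0, 0, 0, 0, 0])

```text
time_s: 31.3
tool_pos: [579.0, 212.8, 213.9]
eef_rot: [-0.179, 0.984, 0.0, -0.0]
wrist_force: [1.1, -0.1, 0.4]
gripper_width: 0.981
grasp_force: 0.0
```

Call:
servo_tool(claw=[1, 1, 1, 1, 1, 1, 1, 1, 1, 1], delta_pos=[[-2, -2, 3], [-2, -2, 2], [-2, -2, 0], [-2, -2, 0], [-2, -2, 0], [-2, -2, 0], [-2, -2, 0], [0, 0, 0], [0, 0, 0], [0, 0, 0]], spin=[0, 0, 0, 0, 0, 0, 0, 0, 0, 0])

```text
time_s: 32.13
tool_pos: [440.0, 73.0, 263.3]
eef_rot: [-0.178, 0.984, 0.0, 0.001]
wrist_force: [-0.5, 0.6, -0.8]
gripper_width: 1.001
grasp_force: 0.0
```

```bash
python3 - <<'E'
from h import *
o=env.get_obs(); print(o["time_s"],fx(o["tool_pos"][:2]),o["tool_pos"],o["wrist_force"].round(1))
L=[]
for n in("top","scene"):
    im=env.camera(n); cv2.imwrite(f"pics/{n}_end.png",im);h=cv2.cvtColor(im,cv2.COLOR_BGR2HSV)
    m=cv2.inRange(h,(0,120,50),(9,255,255))|cv2.inRange(h,(170,120,50),(180,255,255)); m[:150]=0;m[260:]=0;m[:,:190]=0;m[:,300:]=0
    cs=[c for c in cv2.findContours(m,0,2)[0] if cv2.contourArea(c)>40]; print(n,[(cv2.minEnclosingCircle(c),cv2.contourArea(c)) for c in cs])
    g=cv2.inRange(h,(60,60,30),(85,255,255)); g[:180]=0;g[320:]=0;g[:,:200]=0;g[:,330:]=0
    for c in cv2.findContours(g,0,2)[0]:
        if cv2.contourArea(c)>40: print(" green",fx(onz(n,cv2.approxPolyDP(cv2.convexHull(c),2,True)[:,0],13)).round(0).tolist())
w=O+R.T@[-74.5,0]
for n in("top","scene"): print(n,"knob at 1.3 ->",proj(n,[*w,137.6]).round(1))
E
```

```text
32.1333 [[-253.88585167  -82.09973726]] [440.04411748  72.98676011 263.33195507] [-0.5  0.6 -0.8]
top [(((256.0, 218.0), 8.24631118774414), 156.0)]
 green [[-24.0, 13.0], [-45.0, 27.0], [-44.0, 45.0], [-29.0, 47.0], [-20.0, 39.0]]
 green [[-38.0, -44.0], [-46.0, -39.0], [-29.0, 0.0], [-18.0, -4.0], [-19.0, -32.0]]
scene [(((240.0, 245.5), 26.120014190673828), 431.5)]
 green [[-17.0, -12.0], [-24.0, -12.0], [-46.0, 35.0], [-44.0, 45.0], [-30.0, 45.0], [-18.0, 35.0]]
top knob at 1.3 -> [[256.2 217.8]]
scene knob at 1.3 -> [[258.6 244.3]]
```

```bash
python3 - <<'E'
from h import *
env.camera("wrist") is None
p={n:env.camera_params(n) for n in("top","scene","wrist")}
I={"top":cv2.imread("pics/top_end.png"),"scene":cv2.imread("pics/scene_end.png"),"wrist":env.camera("wrist")}
cv2.imwrite("pics/wrist_end.png",I["wrist"])
xs=np.arange(-80,-30,2.)
for n in I:
    g=cv2.cvtColor(I[n],cv2.COLOR_BGR2GRAY).astype(np.float32)
    for y in(-40,-25,30,42):
        W=np.c_[(O+np.c_[xs,np.full_like(xs,y)]@R),np.full_like(xs,28)]
        uv=proj(n,W,p[n]).astype(np.float32)
        v=cv2.remap(g,uv[:,0:1].copy(),uv[:,1:2].copy(),cv2.INTER_LINEAR)[:,0]
        print(n,y,"x=-80..-32:",v.round().astype(int).tolist())
h=cv2.cvtColor(I["scene"],cv2.COLOR_BGR2HSV); m=cv2.inRange(h,(0,200,80),(4,255,255))|cv2.inRange(h,(176,200,80),(180,255,255)); m[:200]=0;m[280:]=0;m[:,:220]=0;m[:,290:]=0
for c in cv2.findContours(m,0,2)[0]:
    if cv2.contourArea(c)>20: print("red",cv2.minEnclosingCircle(c),cv2.boundingRect(c))
for t in(1.1,1.2,1.3):
    w=O+R.T@[35-110*np.cos(np.radians(80)-t),0]; print(t,proj("scene",[*w,128+110*np.sin(np.radians(80)-t)]).round(1))
E
```

```text
top -40 x=-80..-32: [166, 166, 167, 167, 168, 164, 138, 110, 92, 77, 47, 15, 24, 36, 41, 49, 66, 91, 106, 105, 107, 108, 105, 104, 107]
top -25 x=-80..-32: [165, 164, 164, 165, 163, 151, 123, 98, 91, 79, 44, 22, 25, 35, 39, 40, 53, 116, 169, 190, 193, 192, 190, 178, 138]
top 30 x=-80..-32: [99, 101, 101, 99, 99, 101, 99, 96, 93, 76, 46, 20, 20, 20, 22, 26, 40, 67, 102, 135, 144, 142, 132, 108, 76]
top 42 x=-80..-32: [165, 166, 168, 170, 168, 162, 140, 107, 92, 73, 43, 22, 24, 35, 38, 49, 71, 90, 102, 106, 106, 102, 103, 104, 103]
scene -40 x=-80..-32: [182, 182, 180, 174, 160, 136, 102, 66, 40, 26, 20, 23, 32, 45, 59, 73, 83, 86, 86, 85, 83, 78, 68, 57, 49]
scene -25 x=-80..-32: [175, 163, 139, 112, 88, 69, 48, 28, 14, 13, 16, 22, 32, 45, 60, 93, 137, 176, 201, 210, 206, 189, 158, 117, 77]
scene 30 x=-80..-32: [172, 160, 133, 108, 90, 72, 53, 32, 14, 7, 10, 19, 23, 30, 43, 62, 83, 105, 122, 129, 129, 119, 100, 77, 55]
scene 42 x=-80..-32: [118, 112, 103, 94, 86, 72, 51, 30, 14, 6, 7, 22, 37, 52, 73, 90, 101, 105, 106, 106, 109, 107, 108, 107, 105]
wrist -40 x=-80..-32: [145, 111, 81, 79, 61, 36, 33, 34, 29, 30, 28, 26, 31, 37, 42, 77, 87, 87, 85, 78, 51, 35, 33, 35, 36]
wrist -25 x=-80..-32: [132, 82, 80, 78, 61, 34, 32, 32, 33, 32, 30, 26, 31, 37, 40, 44, 56, 150, 154, 136, 65, 37, 34, 33, 33]
wrist 30 x=-80..-32: [82, 78, 80, 76, 55, 27, 25, 26, 21, 27, 23, 23, 28, 26, 32, 56, 69, 84, 111, 112, 69, 30, 29, 32, 32]
wrist 42 x=-80..-32: [125, 84, 76, 77, 60, 34, 27, 23, 26, 26, 26, 22, 31, 36, 32, 32, 36, 35, 35, 29, 30, 29, 27, 30, 29]
red ((258.8085021972656, 244.02127075195312), 6.268477439880371) (254, 239, 12, 11)
1.1 [[255.9 237.2]]
1.2 [[257.4 240.8]]
1.3 [[258.6 244.1]]
```

```bash
python3 -c "
from station import env
print(env.sign_off())"
```

```text
the job is handed in; nothing more can be done
None
```

I handed the job in at about 32 s of the 67 s allowed: the carrier is pushed home against the rear stop, the lever is fully down and released, and the arm is clear. The last images put the carrier 1–2 mm short of nominal home (4 mm allowed) and the lever at about 1.3 rad. I did not measure the pin force or re-check the bystanders, and the hand-in returned no verdict.

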